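# Lever open the instrument cover with a pry tool

### The job

Pick up the red-handled flat pry tool from the blue mat, tilt it so that its blade goes down into the pocket in front of the white cover and under the cover's edge, and lever the cover up with the blade. Keep on swinging it until it stands upright or leans back on its own, keeping the gripper's fingers off the cover, then lay the tool back flat on the mat. Leave the other things on the platform where they are.

Things in the scene. Friction and masses are not known exactly. Their poses are not given: they have to be found in the camera images.
- case: Grey hollow instrument case, 116 x 84 x 44 mm (x, y, z), fixed on the wooden work platform (top 100 mm above the desk, z = 0.10). Origin at the centre of its underside, z up, +x from the pocket side to the hinge side. A white cover closes its top flush. A small circuit board lies on its floor at x = 3 to 41 mm, less than 12 mm high.
- pocket (a point): Centre of the mouth of the open pocket in the case's top, axes as the case: 18 mm long (x), 34 mm wide (y), 40 mm deep, open to the space under the cover. At x = -9 mm is the inner face of the 5 mm front wall, its top level with this point; at x = +9 mm the cover's free edge, its underside 4 mm lower: a blade gets under it only if it slopes down 22 degrees or more (35 is easy).
- cover (a joint): Angle of the white cover, rad: 0 shut, grows as the cover's free edge rises, about 1.57 upright, stop at 1.9. Plain friction hinge (about 0.08 N m), it stays where it is left; about 1.2 N at the edge moves it.
- cover_hinge (a point): Middle of the cover's hinge axis (along the case's y), 50 mm toward +x from the case's origin and 42 mm above its underside; same axes as the case.
- cover_edge (a point): Middle of the free edge of the cover, half-way through its thickness; 85 mm from the hinge axis, moves with the cover. The cover is 85 x 73 mm, 4 mm thick, 50 g.
- pry_handle (a point): Centre of the red handle of the loose pry tool: handle 90 mm long, 16 mm wide, 20 mm high as it lies. x points along the tool towards the blade, z up as it lies. Tool 170 mm long, 60 g; its steel blade, 80 mm long, 12 mm wide and 2.5 mm thick, lies level with the handle's centre, so it is 10 mm above what the handle lies on.
- pry_tip (a point): End of the blade, 125 mm ahead (+x) of the handle's centre on the tool's axis.
- mat: Blue tool mat fixed on the platform, 220 x 90 x 3 mm, long along its x; origin at the centre of its underside.
- pry_tool: The pry tool as a whole; origin on the underside of the handle's blade end (45 mm ahead of the handle's centre, 10 mm below it).
- spool: Bystander: blue and white solder spool, 62x82x32 mm, loose on the platform; leave it alone. Origin at the centre of its underside.
- bottle: Bystander: small brown bottle with a white cap, 20x28x62 mm, loose on the platform; leave it alone. Origin at the centre of its underside.
- motor: Bystander: red drone motor, 28x62x32 mm, loose on the platform; leave it alone. Origin at the centre of its underside.
- driver: Bystander: yellow screwdriver, 134x17x18 mm, loose on the platform; leave it alone. Origin at the centre of its underside.
- tweezers: Bystander: black tweezers, 118x12x9 mm, loose on the platform; leave it alone. Origin at the centre of its underside.

How it is judged (in metres and radians):
On the way, in this order (a step that is already met when the one before it is completed fails the run):
1. the blade of the pry tool, not the fingers, has raised the cover by more than 0.12 rad (value of joint cover above 0.12 rad and contact force between pry_tool and cover above 0.1 N), for 0.05 s.
2. the cover is open to 1.4 rad or more (value of joint cover above 1.4 rad), for 0.1 s.
At the end, for the whole second after the job is handed in: The cover stands open by itself at 1.4 rad (80 degrees) or more, and the pry tool lies flat and at rest on the mat, the centre of its handle over the mat and less than 18 mm above the mat's underside (value of joint cover above 1.4 rad and x of pry_handle in the frame of mat between -0.11 and 0.11 m and y of pry_handle in the frame of mat between -0.045 and 0.045 m and z of pry_handle in the frame of mat below 0.018 m and contact force between pry_tool and mat above 0.05 N and linear speed of pry_tool below 0.02 m/s); the robot touches nothing.
It fails at once if the gripper's fingers press on the cover (more than 1 N) (contact force between the fingers and cover above 1 N).
It fails at once if another thing on the platform (spool, bottle, motor, screwdriver, tweezers) is moved by more than 25 mm (distance of any of spool, bottle, motor, driver, tweezers from where it was at the start of the episode above 0.025 m).
It also fails if it takes over 48 s, if anything falls off the work surface, if the arm or the gripper's body presses on something with over 40 N, if the wrist force passes 120 N, or if a joint passes its speed limit or range.

### The arm

A 6-joint arm with a two-finger parallel gripper is mounted at the origin on a cart in front of the work surface, level with it; the furniture and walls round the work are solid. World frame = base frame: x ahead of the robot, y to its left, z up, the work surface at z = 0. Lengths are in m, angles in degrees, forces in N, time in s.
With the tool pointing down it reaches from about 0.25 to 0.725 m from the base axis. Payload 9.7 kg.
Tool frame: the origin (TCP) lies at the very end of the fingers, on their centre line; the grasp point (between the pads) lies grasp_offset behind it (grasp_offset is the distance from the TCP to the grasp point, in m); z points along the fingers, y is the line along which they close (so a half turn about z gives the same grasp; the last joint's range is limited). The gripper opens to 85 mm and grips with 20 to 120 N. Pads are 22 mm wide; open, the fingers measure 114 mm over their backs; the gripper's body (76 mm by 85 mm) begins 54 mm behind the grasp point. The pads swing forward as they close: fully open they stand 13 mm farther back than shut.
Start: joints at [64.744, 4.979, 10.078, 95.1, 0, 90], TCP at [0.235, 0.497, 0.196] pointing down, gripper open.
Joint ranges: [-179.16, 179.16], [-48.56, 103.87], [-65.8, 70.77], [-126.05, 130.52], [-82.76, 87.17], [-180, 180]. Speed limits (degrees/s): [127.2, 127.2, 147.25, 180, 180, 180].

### API

Orientations are given as [roll, pitch, yaw] about the fixed x, y, z axes, in that order (R = Rz(yaw) Ry(pitch) Rx(roll)).
In Python, from workcell import get_obs, camera, calibration, job_done, recognise, cut_out, mark_of, grasp_offset gives the robot as it stands.
- The arm moves only by the tool servo_tool, never from a script. Its argument "moves" is a list of rows, each a list of 3 entries, a list of its own where there are three numbers: the turn, a rotation vector about the tool's x, y, z in degrees, then the shift along the tool's x, y, z in m, then the opening in per cent of the stroke, from 0 (shut) to 100 (fully open). In form: [[[ax, ay, az], [x, y, z], claw], ...]. A call has 1 to 12 rows; each row shifts and turns the commanded pose from where the row before left it, along the tool's axes as they then stand; what a row does not reach is not made up. A row lasts 1/10 s, in which the tool goes at most 50 mm and 8.59 degrees, less where a joint would pass 70% of its speed; a pose out of reach is approached as far as the arm can. A call is refused whole if a number of a shift passes 0.05 or a number of a turn 8.59, either way. A call with a gripper value outside its range is refused whole. The fingers move at their own pace and stop on an object; "force" is the grip in N (left out, the last holds). Time passes only in rows, so rows that do not move let the fingers close. It gives the time, the measured TCP pose, the force, the opening and the grip force at its end, in the units of the state.
- get_obs(): the state, without advancing time (a new reading comes with each control period).
- camera(name): name is "scene" or "side" or "wrist"; returns (picture, depth): 420x560x3 uint8, red, green, blue; 420x560 float32, m along the optical axis (not along the pixel's ray), 0 where there is no reading.
- calibration(name): a dict with "camera_matrix" (3x3 intrinsics, pixels), "R" (3x3) and "t" (3): a world point X has camera coordinates R X + t. Camera axes: x right, y down, z forward; pixel columns grow to the right and rows downward; lengths in m; the calibration is good to about 2 mm. The wrist camera is an equidistant fisheye: a pixel r from the principal point sees the ray r / f radians off the axis. A picture is of the moment at which its call begins: read the wrist's pose just before it. calibration takes no time and is no camera call; for the wrist camera it gives the pose at the moment of the call.
- job_done(): hands the job in; it is judged then, once.
Trained networks look in the newest picture that a camera, given by its name, has taken for a name from the list of things; names that differ only in an ending like _2 or _b are one class to them, and where a whole thing is asked for, a point or a joint stands for the part that bears it (a point fixed in the world has none). Each returns a list of dicts, best first, with "score" (0 to 1); they miss things now and then, are a little off and sometimes report something else, mostly with a low value. They report only what shows in the picture. A call takes as long as a camera call.
- recognise(name, camera): "xyz" ([x, y, z] in m, in the coordinates of the camera as it stood for that picture, good to about 4 mm: the middle of the surface that is visible of it).
- cut_out(name, camera): "mask" (420x560 bool, what is visible of it).
- mark_of(name, camera): "xyz" ([x, y, z] in m, in the coordinates of the camera as it stood for that picture, good to about 4 mm: a listed point, or the origin of a listed thing).
The state is a dict: "time": time; "q": joint angles; "qd": joint speeds; "joint_efforts": joint torques, N m; "ee_pos": TCP position; "tcp_rot": TCP orientation; "wrist_force": force on the tool from outside, world axes, zero at the start; "torque": the same for the moment, N m; "opening": finger opening in m; "grasp_force": force on a finger pad.
Only numpy, scipy, OpenCV 4.12 (cv2) and the standard library are available. Lean on these libraries where they do the work, as an engineer would, in place of code of your own. Each camera call takes 0.05 s, during which the arm holds its last target. There are 200 camera calls.

## Working session

There is one attempt and no reset: what is moved stays moved. The work goes in short steps, Python scripts to look and compute and a tool call to move; the robot and the scene stay as the last step left them, time stands still between calls to the robot, and variables do not carry over. Pictures are saved under pics/ and viewed, at most 10 in all, crops included, and the job is handed in when it is done.

Besides the shell and the picture viewer there is one more tool, called after "Call:" as name(argument=value, ...), one argument or row to a line, values as JSON. servo_tool: Moves the arm, as the interface text tells. Its arguments: {"type":"object","properties":{"moves":{"type":"array"},"force":{"type":"number"}},"required":["moves"]}

```bash
mkdir -p pics; ls
cat > h.py <<'E'
import numpy as np, cv2
from workcell import *
def w(name,p):
    c=calibration(name); return np.array(c["R"]).T@(np.array(p)-np.array(c["t"]))
def pix(name,X):
    c=calibration(name); p=np.array(c["R"])@np.array(X)+np.array(c["t"]); K=np.array(c["camera_matrix"]); q=K@p; return (q[:2]/q[2]).round(0)
def shot(name,fn):
    im,d=camera(name); cv2.imwrite("pics/"+fn,im[:,:,::-1]); return im,d
E
python3 - <<'E'
from h import *
np.set_printoptions(precision=4,suppress=True)
print(get_obs(),grasp_offset)
for cam in ("scene","side"):
    im,d=shot(cam,cam+"0.png")
    for n in ["case","pocket","cover_hinge","cover_edge","pry_handle","pry_tip","mat","pry_tool","spool","bottle","motor","driver","tweezers"]:
        r=mark_of(n,cam)[:2]
        print(cam,n,[(round(x["score"],2),w(cam,x["xyz"])) for x in r])
E
```

```text
pics
{'time': 0.0, 'q': array([64.7429,  5.0116, 10.0308, 95.1003, -0.0016, 90.0009]), 'qd': array([ 0.0125, -0.1282,  0.0326,  0.0217, -0.1209,  0.0578]), 'joint_efforts': array([ -0.0025, -52.0386,  46.4812,   0.0159,  -0.    ,  -0.    ]), 'ee_pos': array([0.2346, 0.4971, 0.1952]), 'tcp_rot': array([-179.9189,    0.0016,  154.742 ]), 'wrist_force': array([-0.1016, -0.2228,  0.4763]), 'torque': array([ 0.0303, -0.022 , -0.005 ]), 'grasp_force': 0.0, 'opening': 0.0853684524362612} 0.0187
scene case [(0.75, array([0.5015, 0.0541, 0.0976])), (0.28, array([0.45  , 0.3745, 0.1112]))]
scene pocket [(0.96, array([0.4962, 0.0967, 0.1444]))]
scene cover_hinge [(0.56, array([0.4959, 0.0066, 0.1461]))]
scene cover_edge [(0.58, array([0.4995, 0.0901, 0.139 ]))]
scene pry_handle [(0.77, array([0.4502, 0.3736, 0.1119]))]
scene pry_tip [(0.97, array([0.4809, 0.2471, 0.1108]))]
scene mat [(0.79, array([0.4599, 0.3253, 0.0976])), (0.25, array([0.4627, 0.3246, 0.1051]))]
scene pry_tool []
scene spool [(0.61, array([0.6143, 0.4307, 0.0971])), (0.43, array([0.4972, 0.0957, 0.1441]))]
scene bottle [(0.5
[... 422 characters left out ...]
2])), (0.51, array([0.6274, 0.2306, 0.0997]))]
side pry_handle [(0.72, array([0.4529, 0.3725, 0.1124]))]
side pry_tip [(0.65, array([0.4768, 0.2499, 0.1115]))]
side mat [(0.92, array([0.4619, 0.3227, 0.0995]))]
side pry_tool [(0.59, array([0.4627, 0.3272, 0.1017])), (0.21, array([0.4794, 0.2493, 0.1135]))]
side spool [(0.66, array([0.6129, 0.4308, 0.1018])), (0.19, array([0.4976, 0.0056, 0.1465]))]
side bottle [(0.52, array([0.6354, 0.3196, 0.0977])), (0.23, array([0.6174, 0.4373, 0.1051]))]
side motor [(0.68, array([0.63  , 0.2298, 0.0998]))]
side driver [(0.87, array([0.6362, 0.0399, 0.0997])), (0.54, array([0.6143, 0.4345, 0.103 ]))]
side tweezers [(0.64, array([0.3884, 0.0351, 0.0963]))]
```

View pics/scene0.png

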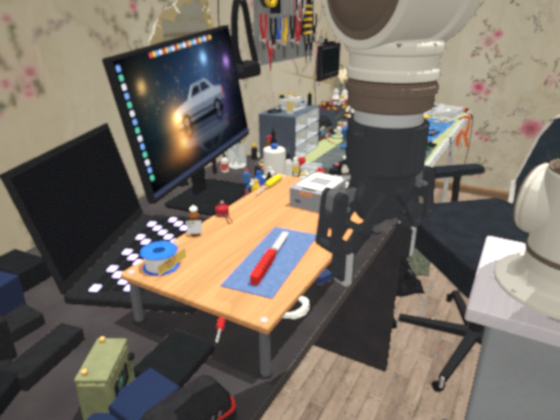

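View pics/side0.png

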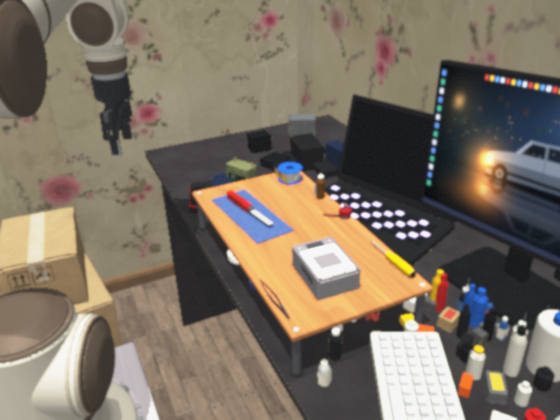

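Both pictures agree with the networks: the red tool lies on the blue mat and its blade points towards the case (scene ~(265,260), side ~(250,207)). The case is at scene (320,190) and side (325,265), with the pocket facing the mat. Next I'll write a row planner and move above the handle.

```bash
cat > plan.py <<'E'
from h import *
from scipy.spatial.transform import Rotation as Ro, Slerp
def rpy(R): return R.as_euler("xyz",degrees=True).round(1)
def down(yaw): return Ro.from_euler("xyz",[180,0,yaw],degrees=True)
def plan(targets,claw,start=None,n_out=12):
    """targets: (pos,Rotation,nrows). prints rounded rows, tracking the rounding."""
    o=get_obs()
    p,R=(np.array(o["ee_pos"]),Ro.from_euler("xyz",o["tcp_rot"],degrees=True)) if start is None else start
    rows=[];p0,R0=p,R
    for P,Rt,n in targets:
        sl=Slerp([0,1],Ro.concatenate([R0,Rt]))
        for k in range(1,n+1):
            q=p0+(np.array(P)-p0)*k/n; Q=sl(k/n)
            s=R.inv().apply(q-p).round(4); t=(R.inv()*Q).as_rotvec(degrees=True).round(1)
            assert abs(s).max()<=.05 and abs(t).max()<=8.59,(s,t)
            rows.append([t.tolist(),s.tolist(),claw]); p=p+R.apply(s); R=R*Ro.from_rotvec(t,degrees=True)
        p0,R0=np.array(P),Rt
    for i in range(0,len(rows),n_out): print(str(rows[i:i+n_out]).replace(" ","").replace("-0.0,","0,").replace("0.0,","0,"),"\n")
    print("end",p,rpy(R)); return p,R
E
python3 - <<'E'
from plan import *
plan([([.452,.373,.215],down(102.2),11)],50)
E
```

```text
[[[0,0,4.8],[-0.0227,-0.0018,-0.0017],50],[[0,0,4.8],[-0.0228,0.0001,-0.0018],50],[[0,0,4.7],[-0.0226,0.002,-0.0017],50],[[0,0,4.8],[-0.0225,0.0039,-0.0017],50],[[0,0,4.8],[-0.022,0.0057,-0.0017],50],[[0,0,4.8],[-0.0215,0.0076,-0.0018],50],[[0,0,4.7],[-0.0208,0.0093,-0.0017],50],[[0,0,4.8],[-0.0199,0.011,-0.0017],50],[[0,0,4.8],[-0.019,0.0126,-0.0018],50],[[0,0,4.8],[-0.0178,0.0142,-0.0017],50],[[0,0,4.7],[-0.0166,0.0156,-0.0017],50]] 

end [0.45204631 0.37299519 0.21497793] [-180.    -0.   102.2]
```

Call:
servo_tool(
  moves=[
    [[0,0,4.8],[-0.0227,-0.0018,-0.0017],50],
    [[0,0,4.8],[-0.0228,0.0001,-0.0018],50],
    [[0,0,4.7],[-0.0226,0.002,-0.0017],50],
    [[0,0,4.8],[-0.0225,0.0039,-0.0017],50],
    [[0,0,4.8],[-0.022,0.0057,-0.0017],50],
    [[0,0,4.8],[-0.0215,0.0076,-0.0018],50],
    [[0,0,4.7],[-0.0208,0.0093,-0.0017],50],
    [[0,0,4.8],[-0.0199,0.011,-0.0017],50],
    [[0,0,4.8],[-0.019,0.0126,-0.0018],50],
    [[0,0,4.8],[-0.0178,0.0142,-0.0017],50],
    [[0,0,4.7],[-0.0166,0.0156,-0.0017],50],
    [[0,0,0],[0,0,0],50],
  ],
  force=80,
)

```text
time: 2.6
ee_pos: [0.4539, 0.3718, 0.2147]
tcp_rot: [180.0, 0.0, 102.0]
wrist_force: [-1.3, 0.6, 1.0]
opening: 0.0429
grasp_force: 0.0
```

Run:
```python
from plan import *
np.set_printoptions(precision=4,suppress=True)
o=get_obs();print(o["time"],o["q"],o["ee_pos"],o["tcp_rot"],o["opening"])
c=calibration("wrist");K=np.array(c["camera_matrix"]);im,d=shot("wrist","w1.png")
R=np.array(c["R"]);t=np.array(c["t"])
def pts(m):
    v,u=np.nonzero(m&(d>0));x=(u-K[0,2])/K[0,0];y=(v-K[1,2])/K[1,1];r=np.hypot(x,y)+1e-9
    k=np.tan(r)/r; z=d[v,u]; return (np.c_[x*k*z,y*k*z,z]-t)@R
for n in ["pry_handle","pry_tip","mat","pocket","cover_edge","cover_hinge","case"]:
    print(n,[(round(x["score"],2),R.T@(np.array(x["xyz"])-t)) for x in mark_of(n,"wrist")[:2]])
for x in cut_out("pry_tool","wrist")[:1]:
    P=pts(x["mask"]);print(x["score"],len(P));P=P[(P[:,2]>.106)&(P[:,2]<.13)]
    m=P[:,:2].mean(0);u,s,vt=np.linalg.svd(P[:,:2]-m,full_matrices=False);a=vt[0]*-np.sign(vt[0][1])
    pr=(P[:,:2]-m)@a;print("axis",np.degrees(np.arctan2(a[1],a[0])),"ends",m+a*np.percentile(pr,.5),m+a*np.percentile(pr,99.5),"zq",np.percentile(P[:,2],[5,50,95]))
for x in cut_out("cover_edge","wrist")[:1]:
    P=pts(x["mask"]);P=P[abs(P[:,2]-.144)<.008];b=cv2.minAreaRect(P[:,:2].astype(np.float32));print(x["score"],len(P),b,cv2.boxPoints(b),np.median(P[:,2]))
```

```text
2.6 [ 39.3315  10.6613  18.498   97.84    -0.025  117.3509] [0.4539 0.3718 0.2147] [179.9915   0.0237 101.9806] 0.04291708853052269
pry_handle [(0.57, array([0.4539, 0.3745, 0.112 ]))]
pry_tip [(0.98, array([0.4768, 0.2524, 0.1151]))]
mat [(0.91, array([0.4615, 0.3293, 0.099 ]))]
pocket []
cover_edge []
cover_hinge [(0.48, array([0.479 , 0.2501, 0.1137]))]
case [(0.65, array([0.6149, 0.4357, 0.0988]))]
0.62 2848
axis -78.31811290326328 ends [0.443  0.4171] [0.477 0.253] zq [0.1138 0.1222 0.1241]
```

View pics/w1.png

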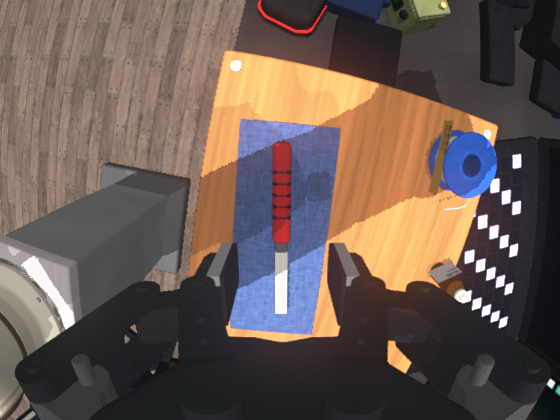

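The wrist view shows the tool centred between the fingers, with its handle at about (281,195) and its blade tip at (281,312). Next I'll lower and grip.

Run:
```python
from plan import *
plan([([.4525,.373,.15],down(101.7),4),([.4525,.373,.1055],down(101.7),4)],50)
```

```text
[[[0,0,0.1],[-0.0001,0.0002,0.0163],50],[[0,0,0.2],[-0.0001,0.0002,0.0162],50],[[0,0,0.1],[-0.0001,0.0001,0.0163],50],[[0,0,0.2],[-0.0001,0.0002,0.0163],50],[[0,0,-0.0],[0,0,0.0111],50],[[0,0,-0.0],[0,0,0.0111],50],[[0,0,-0.0],[0,0,0.0112],50],[[0,0,-0.0],[0,0,0.0111],50]] 

end [0.45249124 0.37304612 0.10547503] [180.   -0.  101.7]
```

Call:
servo_tool(
  moves=[
    [[0,0,0.1],[0,0.0002,0.0163],50],
    [[0,0,0.2],[0,0.0002,0.0163],50],
    [[0,0,0.1],[0,0.0001,0.0163],50],
    [[0,0,0.2],[0,0.0002,0.0163],50],
    [[0,0,0],[0,0,0.011],50],
    [[0,0,0],[0,0,0.011],50],
    [[0,0,0],[0,0,0.011],50],
    [[0,0,0],[0,0,0.011],50],
    [[0,0,0],[0,0,0],50],
    [[0,0,0],[0,0,0],50],
  ],
)

```text
time: 4.1
ee_pos: [0.4527, 0.3731, 0.1059]
tcp_rot: [-180.0, 0.0, 101.6]
wrist_force: [-0.4, 0.4, 1.1]
opening: 0.0428
grasp_force: 0.0
```

Call:
servo_tool(
  moves=[
    [[0,0,0],[0,0,0],0],
    [[0,0,0],[0,0,0],0],
    [[0,0,0],[0,0,0],0],
    [[0,0,0],[0,0,0],0],
    [[0,0,0],[0,0,0],0],
    [[0,0,0],[0,0,0],0],
    [[0,0,0],[0,0,0],0],
  ],
  force=90,
)

```text
time: 4.8
ee_pos: [0.4527, 0.3731, 0.1058]
tcp_rot: [-180.0, 0.0, 101.6]
wrist_force: [0.4, -1.1, -0.0]
opening: 0.0
grasp_force: 0.0
```

Run:
```python
from plan import *
np.set_printoptions(precision=4,suppress=True)
o=get_obs();print(o["opening"],o["grasp_force"],o["time"])
ims=[]
for c in ("wrist","side"):
    im,d=shot(c,c+"2.png"); ims.append(im)
    for n in ["pry_handle","pry_tip"]:
        print(c,n,[(round(x["score"],2),w(c,x["xyz"])) for x in mark_of(n,c)[:2]])
big=cv2.resize(ims[1][130:300,180:407],(560,420))
cv2.imwrite("pics/a2.png",np.hstack([cv2.resize(ims[0],(400,300)),cv2.resize(big,(400,300))])[:,:,::-1])
```

```text
2.9285144197054177e-05 0.0 4.8
wrist pry_handle [(0.86, array([0.4544, 0.3748, 0.1102]))]
wrist pry_tip []
side pry_handle [(0.78, array([0.451 , 0.3741, 0.1105])), (0.73, array([0.3906, 0.0356, 0.098 ]))]
side pry_tip [(0.83, array([0.4791, 0.248 , 0.1146]))]
```

View pics/a2.png

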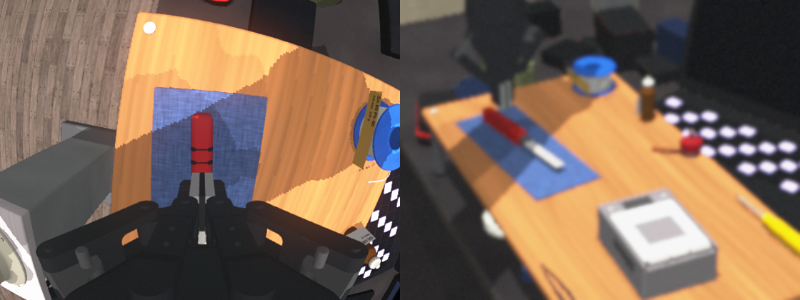

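The fingers shut completely without the tool: they seem to have closed on or above the handle, and the tool has not moved. I'll check where the fingertips really are.

Run:
```python
from plan import *
np.set_printoptions(precision=4,suppress=True)
o=get_obs();print(o["ee_pos"],o["wrist_force"])
im=cv2.imread("pics/side2.png")
for X,col in ((o["ee_pos"],(0,255,0)),(o["ee_pos"]+[0,0,.0187],(255,255,0)),([.4525,.373,.113],(255,0,255))):
    print(pix("side",X))
im2=cv2.resize(im[150:270,190:330],(700,600),interpolation=cv2.INTER_CUBIC)
for X,col in ((o["ee_pos"],(0,255,0)),(o["ee_pos"]+[0,0,.0187],(255,255,0)),([.4525,.373,.113],(255,0,255))):
    p=(pix("side",X)-[190,150])*5; cv2.circle(im2,tuple(int(v) for v in p),5,col,2)
cv2.imwrite("pics/s2z.png",im2)
```

```text
[0.4527 0.3731 0.1058] [ 0.2996  0.1894 -0.4234]
[239. 203.]
[238. 196.]
[239. 201.]
```

View pics/s2z.png

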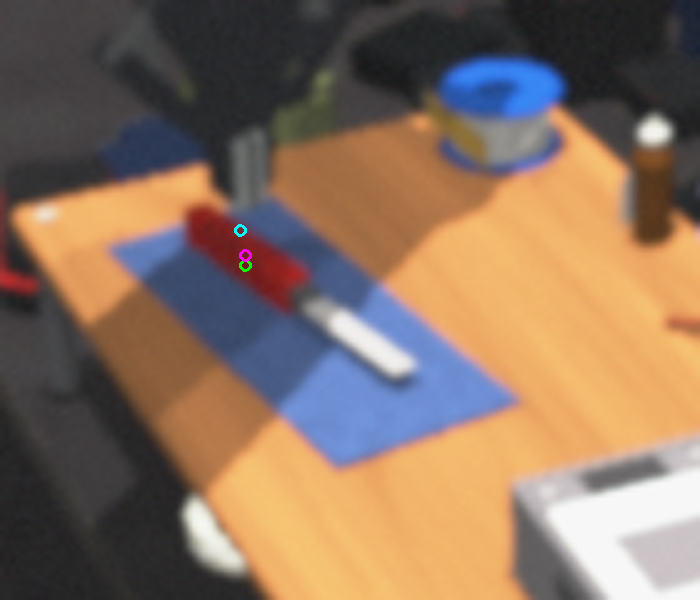

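Run:
```python
from plan import *
np.set_printoptions(precision=4,suppress=True)
im,d=camera("side");c=calibration("side");K=np.array(c["camera_matrix"])
for v in range(176,206,2):
    u=240;z=d[v,u];print(v,im[v,u],w("side",np.linalg.inv(K)@[u,v,1]*z))
im,d=camera("wrist");c=calibration("wrist");K=np.array(c["camera_matrix"])
for v in range(236,330,6):
  for u in (281,):
    x=(u-K[0,2])/K[0,0];y=(v-K[1,2])/K[1,1];r=np.hypot(x,y);k=np.tan(r)/r;print(v,im[v,u],w("wrist",np.array([x*k,y*k,1])*d[v,u]))
```

```text
176 [80 82 82] [0.4571 0.3648 0.1795]
178 [91 93 92] [0.4562 0.3632 0.1755]
180 [88 90 89] [0.4552 0.3612 0.1716]
182 [89 92 90] [0.4552 0.3621 0.1662]
184 [89 91 89] [0.4552 0.3631 0.1606]
186 [89 91 89] [0.4547 0.3625 0.156 ]
188 [92 95 92] [0.4548 0.3638 0.1502]
190 [ 93  97 103] [0.4548 0.3646 0.1447]
192 [ 78  93 125] [0.4764 0.4264 0.1038]
194 [ 75  87 126] [0.473  0.4177 0.1035]
196 [99 64 89] [0.47   0.4103 0.1025]
198 [125  38  39] [0.4551 0.3691 0.1217]
200 [121  35  32] [0.4506 0.3573 0.1236]
202 [111  35  32] [0.4472 0.3488 0.1237]
204 [111  28  27] [0.4491 0.355  0.1148]
236 [158  39  41] [0.4505 0.3785 0.1224]
242 [45 33 40] [0.4494 0.3843 0.1462]
248 [36 32 39] [0.4493 0.3847 0.1541]
254 [39 34 40] [0.4494 0.3846 0.1604]
260 [37 33 38] [0.4494 0.3845 0.1662]
266 [36 34 36] [0.4495 0.3845 0.1716]
272 [32 31 34] [0.4495 0.3846 0.177 ]
278 [45 43 46] [0.4498 0.3831 0.1788]
284 [45 44 48] [0.4503 0.3806 0.1787]
290 [44 44 46] [0.4507 0.3786 0.1796]
296 [45 44 47] [0.4514 0.3751 0.1779]
302 [43 42 44] [0.4518 0.3732 0.1791]
308 [42 43 44] [0.4525 0.3698 0.178 ]
314 [42 41 42] [0.453  0.3672 0.1784]
320 [42 42 41] [0.4534 0.3653 0.1796]
326 [187 180 175] [0.4635 0.3148 0.1135]
```

Depth from both cameras puts the real fingertips at z≈0.143, about 37 mm short of the reported TCP, so the fingers closed above the handle. I'll reopen, go lower by that amount, and check.

Call:
servo_tool(
  moves=[
    [[0,0,0],[0,0,0],50],
    [[0,0,0],[0,0,0],50],
    [[0,0,0],[0,0,0],50],
    [[0,0,0],[0,0,0],50],
    [[0,0,0],[0,0,0.01],50],
    [[0,0,0],[0,0,0.01],50],
    [[0,0,0],[0,0,0.01],50],
    [[0,0,0],[0,0,0.004],50],
    [[0,0,0],[0,0,0],50],
  ],
)

```text
time: 6.1
ee_pos: [0.4523, 0.3728, 0.0706]
tcp_rot: [-179.9, 0.0, 101.6]
wrist_force: [0.3, 0.5, 0.1]
opening: 0.0429
grasp_force: 0.0
```

Run:
```python
from plan import *
np.set_printoptions(precision=4,suppress=True)
o=get_obs();print(o["ee_pos"],o["wrist_force"],o["opening"])
im,d=camera("side");c=calibration("side");K=np.array(c["camera_matrix"])
v,u=np.mgrid[165:215,220:265];v=v.ravel();u=u.ravel();z=d[v,u]
P=((np.linalg.inv(K)@np.c_[u,v,np.ones(len(u))].T).T*z[:,None]-np.array(c["t"]))@np.array(c["R"])
g=im[v,u].astype(int);gray=(g.max(1)-g.min(1)<25)&(abs(P[:,1]-.373)<.02)&(abs(P[:,0]-.4525)<.06)
for s in (-1,1):
    m=gray&((P[:,0]-.4525)*s>0)&(P[:,2]<.16)
    if m.sum(): print(s,m.sum(),"tip z",np.percentile(P[m,2],[0,5]),"xy",np.median(P[m,:2],0))
```

```text
[0.4523 0.3728 0.0706] [0.2809 0.4612 0.1372] 0.042863060048484475
-1 158 tip z [0.0997 0.1028] xy [0.4233 0.3585]
1 165 tip z [0.0974 0.1009] xy [0.4761 0.3702]
```

Call:
servo_tool(
  moves=[
    [[0,0,0],[0,0,0],0],
    [[0,0,0],[0,0,0],0],
    [[0,0,0],[0,0,0],0],
    [[0,0,0],[0,0,0],0],
    [[0,0,0],[0,0,0],0],
    [[0,0,0],[0,0,0],0],
  ],
  force=90,
)

```text
time: 6.75
ee_pos: [0.4531, 0.3734, 0.0726]
tcp_rot: [179.9, -0.0, 101.6]
wrist_force: [-0.3, -0.6, 5.6]
opening: 0.0135
grasp_force: 90.8
```

Gripped. I'll lift and check where the tool sits in the hand.

Call:
servo_tool(
  moves=[
    [[0,0,0],[0,0,-0.006],0],
    [[0,0,0],[0,0,-0.012],0],
    [[0,0,0],[0,0,-0.018],0],
    [[0,0,0],[0,0,-0.025],0],
    [[0,0,0],[0,0,-0.025],0],
    [[0,0,0],[0,0,-0.025],0],
    [[0,0,0],[0,0,-0.02],0],
    [[0,0,0],[0,0,-0.01],0],
    [[0,0,0],[0,0,0],0],
  ],
)

```text
time: 7.65
ee_pos: [0.4532, 0.3735, 0.2144]
tcp_rot: [179.9, -0.1, 101.6]
wrist_force: [-0.1, -1.1, -2.0]
opening: 0.0136
grasp_force: 90.1
```

```bash
cat >> plan.py <<'E'
def cloud(cam,mask,d):
    c=calibration(cam);K=np.array(c["camera_matrix"]);v,u=np.nonzero(mask&(d>0));z=d[v,u]
    return ((np.linalg.inv(K)@np.c_[u,v,np.ones(len(u))].T).T*z[:,None]-np.array(c["t"]))@np.array(c["R"])
def tool_look():
    np.set_printoptions(precision=4,suppress=True)
    o=get_obs();R=Ro.from_euler("xyz",o["tcp_rot"],degrees=True);print(o["time"],o["ee_pos"],o["tcp_rot"],o["opening"],o["grasp_force"])
    for cam in ("scene","side"):
        im,d=camera(cam);cv2.imwrite("pics/last_%s.png"%cam,im[:,:,::-1])
        for n in ("pry_handle","pry_tip"):
            for x in mark_of(n,cam)[:1]:
                X=w(cam,x["xyz"]);print(cam,n,round(x["score"],2),X,"tool",R.inv().apply(X-o["ee_pos"]))
E
python3 - <<'E'
from plan import *
tool_look()
for cam in ("scene","side"):
    im,d=camera(cam)
    for n in ["pocket","cover_edge","cover_hinge","case"]:
        print(cam,n,[(round(x["score"],2),w(cam,x["xyz"])) for x in mark_of(n,cam)[:1]])
    for x in cut_out("case",cam)[:1]:
        P=cloud(cam,x["mask"],d);P=P[abs(P[:,2]-.144)<.004];b=cv2.minAreaRect(P[:,:2].astype(np.float32));print("case top",len(P),b,np.median(P[:,2]))
E
```

```text
7.65 [0.4532 0.3735 0.2144] [179.8843  -0.0603 101.6456] 0.013629931981367754 90.12591361999512
scene pry_handle 0.69 [0.4523 0.3726 0.2542] tool [-0.0006 -0.001  -0.0398]
scene pry_tip 0.78 [0.4809 0.2483 0.2497] tool [-0.1282  0.002  -0.0355]
side pry_handle 0.66 [0.4541 0.3735 0.2506] tool [-0.0001  0.001  -0.0362]
side pry_tip 0.62 [0.4812 0.2495 0.2506] tool [-0.127   0.0025 -0.0363]
scene pocket [(0.95, array([0.4993, 0.0974, 0.144 ]))]
scene cover_edge [(0.75, array([0.4601, 0.3234, 0.0988]))]
scene cover_hinge [(0.95, array([0.4947, 0.0056, 0.1415]))]
scene case [(0.76, array([0.4998, 0.0538, 0.0938]))]
case top 680 ((0.4993920922279358, 0.05760795623064041), (0.11766981333494186, 0.08499664068222046), 87.25883483886719) 0.14180259370295079
side pocket [(0.73, array([0.6282, 0.231 , 0.1012]))]
side cover_edge [(0.66, array([0.4625, 0.3209, 0.1018]))]
side cover_hinge [(0.95, array([0.4989, 0.0073, 0.1449]))]
side case [(0.74, array([0.3939, 0.0345, 0.097 ]))]
case top 1647 ((0.4985511302947998, 0.05552152544260025), (0.1195828765630722, 0.08597911149263382), 87.49842071533203) 0.14351588427666653
```

```bash
cat >> plan.py <<'E'
CY=87.4; E=np.array([np.cos(np.radians(CY-180)),np.sin(np.radians(CY-180)),0]); Z=np.array([0,0,1.])
P0=np.array([.5015,.0985,.144]); TIP=np.array([-.126,.001,-.038])
def pose(a,b,th):
    """tip at pocket coords (a,b) mm, blade slope th deg down"""
    R=down(CY)*Ro.from_rotvec([0,th,0],degrees=True)
    return P0+E*a/1e3+Z*b/1e3-R.apply(TIP),R
E
python3 - <<'E'
from plan import *
plan([(*pose(-60,75,30),9),(*pose(-45,43,45),6)],0)
E
```

```text
[[[-0.4,3.3,1.5],[-0.0107,0.0042,-0.004],0],[[-0.4,3.3,1.6],[-0.0103,0.0045,-0.0046],0],[[-0.4,3.3,1.5],[-0.0099,0.0048,-0.0052],0],[[-0.5,3.4,1.6],[-0.0095,0.0051,-0.0057],0],[[-0.4,3.3,1.5],[-0.009,0.0054,-0.0062],0],[[-0.4,3.3,1.6],[-0.0085,0.0056,-0.0066],0],[[-0.4,3.3,1.5],[-0.0079,0.006,-0.0071],0],[[-0.4,3.3,1.6],[-0.0073,0.0062,-0.0075],0],[[-0.4,3.3,1.5],[-0.0067,0.0065,-0.0078],0],[[0,2.5,0.0],[-0.0039,0,-0.0023],0],[[0,2.5,0.0],[-0.0038,0,-0.0024],0],[[0,2.5,0.0],[-0.0037,-0.0001,-0.0026],0]] 

[[[0,2.5,0.0],[-0.0036,0,-0.0028],0],[[0,2.5,0.0],[-0.0035,0,-0.0029],0],[[0,2.5,0.0],[-0.0033,0,-0.0031],0]] 

end [0.50775943 0.25934517 0.24920968] [-180.   -45.    87.4]
```

Call:
servo_tool(
  moves=[
    [[-0.4,3.3,1.5],[-0.0107,0.0042,-0.004],0],
    [[-0.4,3.3,1.6],[-0.0103,0.0045,-0.0046],0],
    [[-0.4,3.3,1.5],[-0.0099,0.0048,-0.0052],0],
    [[-0.5,3.4,1.6],[-0.0095,0.0051,-0.0057],0],
    [[-0.4,3.3,1.5],[-0.009,0.0054,-0.0062],0],
    [[-0.4,3.3,1.6],[-0.0085,0.0056,-0.0066],0],
    [[-0.4,3.3,1.5],[-0.0079,0.006,-0.0071],0],
    [[-0.4,3.3,1.6],[-0.0073,0.0062,-0.0075],0],
    [[-0.4,3.3,1.5],[-0.0067,0.0065,-0.0078],0],
    [[0,2.5,0],[-0.0039,0,-0.0023],0],
    [[0,2.5,0],[-0.0038,0,-0.0024],0],
    [[0,2.5,0],[-0.0037,0,-0.0026],0],
  ],
)

```text
time: 9.75
ee_pos: [0.5085, 0.2725, 0.2493]
tcp_rot: [180.0, -37.5, 87.4]
wrist_force: [0.4, 0.5, -0.5]
opening: 0.0136
grasp_force: 90.0
```

Call:
servo_tool(
  moves=[
    [[0,2.5,0],[-0.0036,0,-0.0028],0],
    [[0,2.5,0],[-0.0035,0,-0.0029],0],
    [[0,2.5,0],[-0.0033,0,-0.0031],0],
    [[0,0,0],[0,0,0],0],
    [[0,0,0],[0,0,0],0],
  ],
)

```text
time: 10.25
ee_pos: [0.508, 0.2591, 0.2491]
tcp_rot: [-180.0, -44.9, 87.4]
wrist_force: [0.5, -0.0, -0.0]
opening: 0.0136
grasp_force: 90.0
```

Run:
```python
from plan import *
tool_look()
print("expected tip",P0+E*-.045+Z*.043)
im=cv2.imread("pics/last_side.png")[150:300,230:430];im=cv2.resize(im,(800,600),interpolation=cv2.INTER_CUBIC)
for X in (P0-E*.045+Z*.043,P0,P0+E*.009,P0+E*.094):
    p=(pix("side",X)-[230,150])*4;cv2.circle(im,tuple(int(v) for v in p),5,(0,255,0),2)
cv2.imwrite("pics/s3.png",im)
```

```text
10.25 [0.508  0.2591 0.2491] [-179.9636  -44.8852   87.361 ] 0.013575367467419852 90.03027677536011
scene pry_handle 0.77 [0.5062 0.2315 0.2772] tool [ 0.0002 -0.0005 -0.0394]
scene pry_tip 0.82 [0.5066 0.1403 0.1836] tool [-0.1304  0.0041 -0.0373]
side pry_handle 0.98 [0.5083 0.2315 0.2767] tool [-0.0001  0.0016 -0.039 ]
side pry_tip 0.97 [0.5023 0.1407 0.1876] tool [-0.1274 -0.0002 -0.0401]
expected tip [0.5035 0.1435 0.187 ]
```

View pics/s3.png

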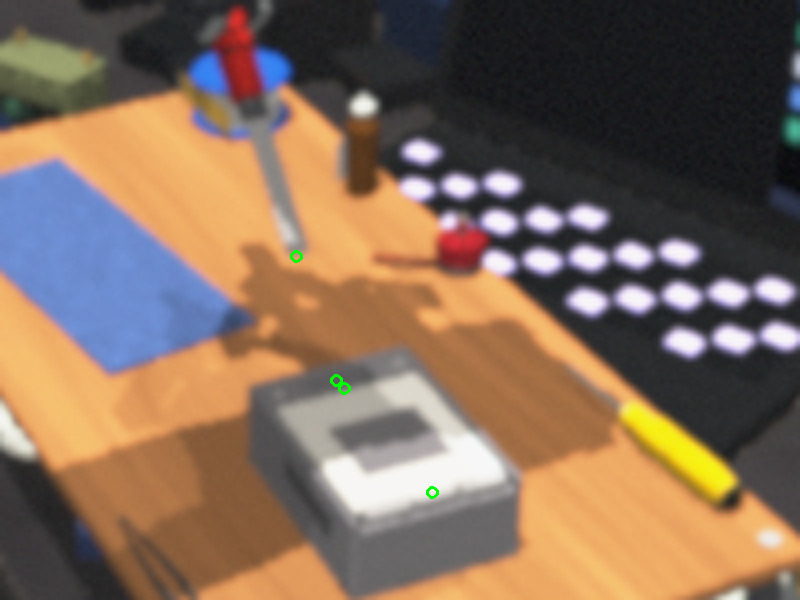

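The blade tip is at about (295,245), within a few mm of the expected mark, and the pocket mark lies at the front of the case at (336,380). Now I'll insert along the blade.

Call:
servo_tool(
  moves=[
    [[0,0,0],[-0.006,0,0],0],
    [[0,0,0],[-0.01,0,0],0],
    [[0,0,0],[-0.01,0,0],0],
    [[0,0,0],[-0.01,0,0],0],
    [[0,0,0],[-0.01,0,0],0],
    [[0,0,0],[-0.01,0,0],0],
    [[0,0,0],[-0.008,0,0],0],
    [[0,0,0],[-0.006,0,0],0],
    [[0,0,0],[0,0,0],0],
  ],
)

```text
time: 11.45
ee_pos: [0.5056, 0.2093, 0.199]
tcp_rot: [-179.9, -44.9, 87.3]
wrist_force: [-0.3, 0.7, -0.3]
opening: 0.0136
grasp_force: 90.0
```

Call:
servo_tool(
  moves=[
    [[0,0,0],[-0.006,0,0],0],
    [[0,0,0],[-0.006,0,0],0],
    [[0,0,0],[-0.006,0,0],0],
    [[0,0,0],[-0.005,0,0],0],
    [[0,0,0],[0,0,0],0],
  ],
)

```text
time: 11.95
ee_pos: [0.5047, 0.1932, 0.1828]
tcp_rot: [-179.9, -44.9, 87.3]
wrist_force: [0.3, 0.0, -1.1]
opening: 0.0137
grasp_force: 90.0
```

Run:
```python
from plan import *
tool_look()
R=Ro.from_euler("xyz",get_obs()["tcp_rot"],degrees=True);t=get_obs()["ee_pos"]+R.apply(TIP)-P0
print("tip pocket mm",t@E*1e3,t[2]*1e3)
im=cv2.imread("pics/last_side.png")[190:310,250:410];im=cv2.resize(im,(800,600),interpolation=cv2.INTER_CUBIC)
cv2.imwrite("pics/s4.png",im)
```

```text
11.95 [0.5047 0.1932 0.1828] [-179.8943  -44.9497   87.324 ] 0.01366663120301311 90.02966165542603
scene pry_handle 0.72 [0.505  0.1666 0.2089] tool [-0.0003  0.0015 -0.0372]
scene pry_tip 0.59 [0.4975 0.073  0.1185] tool [-0.1306 -0.0017 -0.0395]
side pry_handle 0.65 [0.5011 0.1654 0.2134] tool [ 0.0019 -0.0024 -0.0414]
side pry_tip 0.52 [0.4981 0.0548 0.0961] tool [-0.1592 -0.0003 -0.0365]
tip pocket mm 20.74742132318576 -22.437957539994947
```

View pics/s4.png

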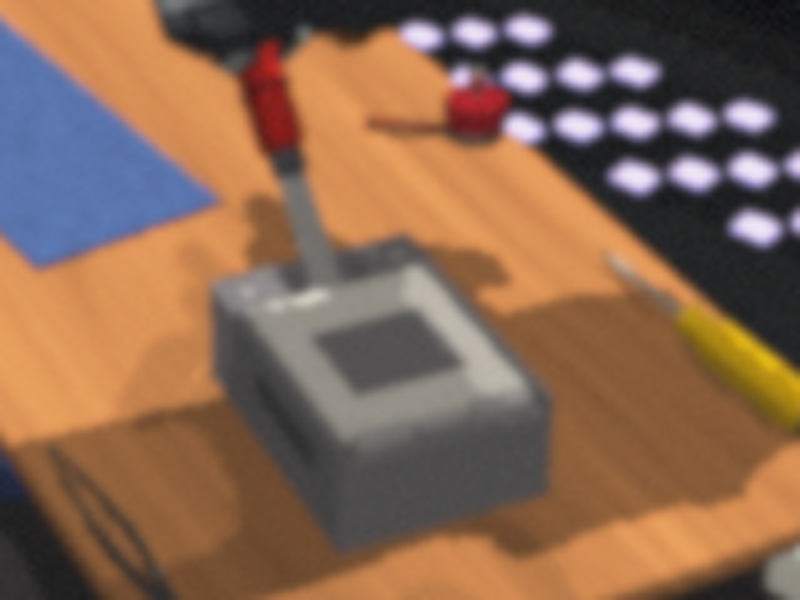

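The blade enters the pocket at about (320,275) and disappears under the cover's edge with no force. Now I'll plan the levering arc.

Run:
```python
from plan import *
H=np.array([94,-2.])
def tip(ph,th):
    p,t=np.radians([ph,th]);n=np.array([np.sin(p),np.cos(p)]);u=np.array([-np.cos(p),np.sin(p)])
    if th>=ph: return H+85*u-2*n-1.25*np.array([np.sin(t),np.cos(t)])+16*np.array([np.cos(t),-np.sin(t)])
    return H+69*u-3.25*n
T=[]
for ph in [2]+list(range(4,21,2))+list(range(23,103,3))+[103]:
    th=np.interp(ph,[0,20,60,103],[45,20,0,-8]);a=tip(ph,th);T.append((*pose(*a,th),1))
    if ph in (2,20,50,80,103):print(ph,th,a)
plan(T,0)
```

```text
2 42.5 [ 19.93393034 -12.76336443]
20 20.0 [28.0496437  18.54538887]
50 5.0 [47.15801049 48.76800684]
80 -3.7209302325581395 [78.81765054 65.38737838]
103 -8.0 [106.35492004  65.9626254 ]
[[[0,-2.5,0.0],[0.0057,-0.0001,-0.0009],0],[[0,-2.5,0.0],[0.0001,0,0.0025],0],[[0,-2.5,0.0],[-0.0001,0,0.0024],0],[[0,-2.5,0.0],[-0.0002,0,0.0022],0],[[0,-2.5,0.0],[-0.0005,0,0.0021],0],[[0,-2.5,0.0],[-0.0006,0,0.0021],0],[[0,-2.5,0.0],[-0.0009,0,0.0019],0],[[0,-2.5,0.0],[-0.0011,0,0.0019],0],[[0,-2.5,0.0],[-0.0013,0,0.0018],0],[[0,-2.5,0.0],[-0.0016,0,0.0018],0],[[0,-1.5,0.0],[-0.001,0,-0.0003],0],[[0,-1.5,0.0],[-0.0012,0,-0.0003],0]] 

[[[0,-1.5,0.0],[-0.0015,0,-0.0003],0],[[0,-1.5,0.0],[-0.0019,0,-0.0003],0],[[0,-1.5,0.0],[-0.002,0,-0.0001],0],[[0,-1.5,0.0],[-0.0024,0,-0.0001],0],[[0,-1.5,0.0],[-0.0026,0,0.0],0],[[0,-1.5,0.0],[-0.0029,0,0.0002],0],[[0,-1.5,0.0],[-0.0031,0,0.0003],0],[[0,-1.5,0.0],[-0.0033,0,0.0005],0],[[0,-1.5,0.0],[-0.0035,0,0.0007],0],[[0,-1.5,0.0],[-0.0038,0,0.0008],0],[[0,-1.5,0.0],[-0.0039,0,0.0011],0],[[0,-0.8,0.0],[-0.0036,0,0.0],0]] 

[[[0,-0.6,0.0],[-0.0036,0,-0.0005],0],[[0,-0.5,0.0],[-0.0036,0,-0.0003],0],[[0,-0.6,0.0],[-0.0038,0,-0.0001],0],[[0,-0.6,0.0],[-0.0038,0,0.0001],0],[[0,-0.5,0.0],[-0.0038,0,0.0003],0],[[0,-0.6,0.0],[-0.004,0,0.0005],0],[[0,-0.5,0.0],[-0.0039,0,0.0008],0],[[0,-0.6,0.0],[-0.004,0,0.0009],0],[[0,-0.6,0.0],[-0.004,0,0.0012],0],[[0,-0.5,0.0],[-0.004,0,0.0015],0],[[0,-0.6,0.0],[-0.004,-0.0001,0.0016],0],[[0,-0.5,0.0],[-0.0039,0,0.0019],0]] 

[[[0,-0.6,0.0],[-0.0039,0,0.0021],0],[[0,-0.4,0.0],[-0.0025,0,0.0015],0]] 

end [0.50105759 0.11169932 0.15480162] [180.    8.   87.4]
```

Call:
servo_tool(
  moves=[
    [[0,-2.5,0],[0.0057,0,-0.0009],0],
    [[0,-2.5,0],[0.0001,0,0.0025],0],
    [[0,-2.5,0],[-0.0001,0,0.0024],0],
    [[0,-2.5,0],[-0.0002,0,0.0022],0],
    [[0,-2.5,0],[-0.0005,0,0.0021],0],
    [[0,-2.5,0],[-0.0006,0,0.0021],0],
    [[0,-2.5,0],[-0.0009,0,0.0019],0],
    [[0,-2.5,0],[-0.0011,0,0.0019],0],
    [[0,-2.5,0],[-0.0013,0,0.0018],0],
    [[0,-2.5,0],[-0.0016,0,0.0018],0],
  ],
)

```text
time: 13.25
ee_pos: [0.5051, 0.2018, 0.1697]
tcp_rot: [-180.0, -19.9, 87.4]
wrist_force: [-0.2, -0.5, -2.2]
opening: 0.0137
grasp_force: 89.8
```

Run:
```python
from plan import *
tool_look()
R=Ro.from_euler("xyz",get_obs()["tcp_rot"],degrees=True);t=get_obs()["ee_pos"]+R.apply(TIP)-P0
print("tip pocket mm",t@E*1e3,t[2]*1e3)
im,d=camera("side")
for x in cut_out("cover_edge","side")[:1]:
    P=cloud("side",x["mask"],d)-P0;a=P@E;k=(a>0)&(a<.1)&(abs(P[:,2])<.1);f=np.polyfit(a[k],P[k,2],1);print("cover",x["score"],k.sum(),"angle",-np.degrees(np.arctan(f[0])))
im=cv2.imread("pics/last_side.png")[190:310,250:410];cv2.imwrite("pics/s5.png",cv2.resize(im,(800,600),interpolation=cv2.INTER_CUBIC))
```

```text
13.25 [0.5051 0.2018 0.1697] [-179.9822  -19.8619   87.4309] 0.01365394953569083 89.80148077011108
scene pry_handle 0.64 [0.5039 0.1885 0.2066] tool [ 0.     -0.0006 -0.0392]
scene pry_tip 0.61 [0.5039 0.066  0.158 ] tool [-0.1316  0.0048 -0.0351]
side pry_handle 0.95 [0.504  0.1879 0.2067] tool [-0.0006 -0.0005 -0.0395]
side pry_tip 0.9 [0.4973 0.0708 0.1643] tool [-0.1253 -0.002  -0.0395]
tip pocket mm 28.212496147219234 18.382844875218296
cover 0.76 1585 angle 20.260653164145438
```

View pics/s5.png

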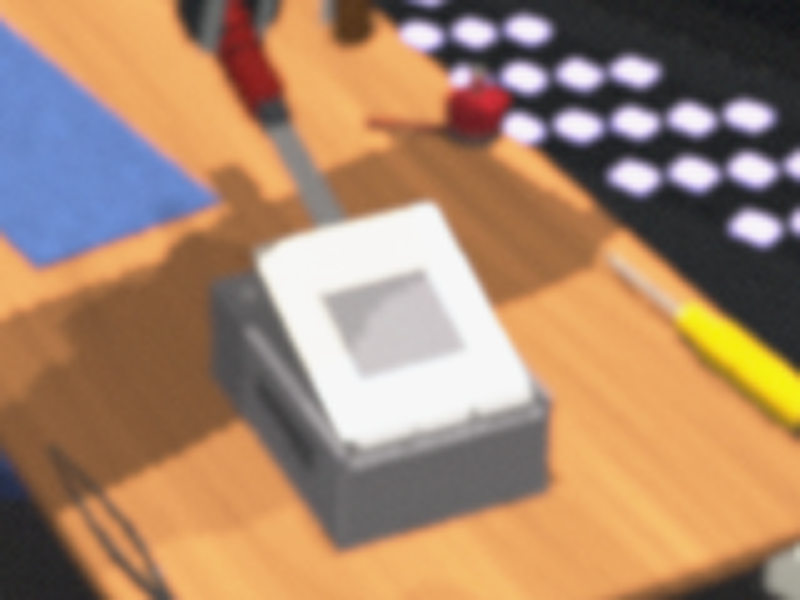

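The cover is up by about 20°, with the blade under its edge at about (335,215). I'll continue along the arc.

Call:
servo_tool(
  moves=[
    [[0,-1.5,0],[-0.001,0,-0.0003],0],
    [[0,-1.5,0],[-0.0012,0,-0.0003],0],
    [[0,-1.5,0],[-0.0015,0,-0.0003],0],
    [[0,-1.5,0],[-0.0019,0,-0.0003],0],
    [[0,-1.5,0],[-0.002,0,-0.0001],0],
    [[0,-1.5,0],[-0.0024,0,-0.0001],0],
    [[0,-1.5,0],[-0.0026,0,0],0],
    [[0,-1.5,0],[-0.0029,0,0.0002],0],
    [[0,-1.5,0],[-0.0031,0,0.0003],0],
    [[0,-1.5,0],[-0.0033,0,0.0005],0],
    [[0,-1.5,0],[-0.0035,0,0.0007],0],
    [[0,-1.5,0],[-0.0038,0,0.0008],0],
  ],
)

```text
time: 14.85
ee_pos: [0.5039, 0.1726, 0.1636]
tcp_rot: [-180.0, -1.8, 87.4]
wrist_force: [0.9, 0.6, -2.2]
opening: 0.0134
grasp_force: 89.8
```

Call:
servo_tool(
  moves=[
    [[0,-1.5,0],[-0.0039,0,0.0011],0],
    [[0,-0.8,0],[-0.0036,0,0],0],
    [[0,-0.6,0],[-0.0036,0,-0.0005],0],
    [[0,-0.5,0],[-0.0036,0,-0.0003],0],
    [[0,-0.6,0],[-0.0038,0,-0.0001],0],
    [[0,-0.6,0],[-0.0038,0,0.0001],0],
    [[0,-0.5,0],[-0.0038,0,0.0003],0],
    [[0,-0.6,0],[-0.004,0,0.0005],0],
  ],
)

```text
time: 15.65
ee_pos: [0.5026, 0.1424, 0.1631]
tcp_rot: [-180.0, 3.8, 87.4]
wrist_force: [0.1, 1.5, -1.3]
opening: 0.0131
grasp_force: 89.9
```

Call:
servo_tool(
  moves=[
    [[0,-0.5,0],[-0.0039,0,0.0008],0],
    [[0,-0.6,0],[-0.004,0,0.0009],0],
    [[0,-0.6,0],[-0.004,0,0.0012],0],
    [[0,-0.5,0],[-0.004,0,0.0015],0],
    [[0,-0.6,0],[-0.004,0,0.0016],0],
    [[0,-0.5,0],[-0.0039,0,0.0019],0],
    [[0,-0.6,0],[-0.0039,0,0.0021],0],
    [[0,-0.4,0],[-0.0025,0,0.0015],0],
    [[0,0,0],[0,0,0],0],
    [[0,0,0],[0,0,0],0],
  ],
)

```text
time: 16.65
ee_pos: [0.5012, 0.1115, 0.1546]
tcp_rot: [-180.0, 8.1, 87.4]
wrist_force: [-1.5, -0.8, -1.6]
opening: 0.0134
grasp_force: 91.5
```

Run:
```python
from plan import *
tool_look()
R=Ro.from_euler("xyz",get_obs()["tcp_rot"],degrees=True);t=get_obs()["ee_pos"]+R.apply(TIP)-P0
print("tip pocket mm",t@E*1e3,t[2]*1e3)
for cam in ("side","scene"):
    im,d=camera(cam)
    for x in cut_out("cover_edge",cam)[:1]:
        P=cloud(cam,x["mask"],d)-P0;a=P@E;b=P[:,2];k=(a>.03)&(a<.15)&(b>0.01)&(b<.11);f=np.polyfit(b[k],a[k],1);print(cam,"cover",x["score"],k.sum(),"angle",90+np.degrees(np.arctan(f[0])))
    for x in mark_of("cover_edge",cam)[:1]: X=w(cam,x["xyz"])-P0;print(x["score"],"edge",X@E,X[2],"angle",np.degrees(np.arctan2(X[2]+.002,.094-X@E)))
im=cv2.imread("pics/last_side.png")[150:300,230:430];cv2.imwrite("pics/s6.png",cv2.resize(im,(800,600),interpolation=cv2.INTER_CUBIC))
```

```text
16.65 [0.5012 0.1115 0.1546] [-179.9891    8.057    87.4289] 0.013411356955677148 91.47245407104492
scene pry_handle 0.49 [0.5001 0.1197 0.1919] tool [ 0.0029 -0.0015 -0.038 ]
scene pry_tip 0.61 [ 0.4991 -0.0111  0.21  ] tool [-0.1291  0.0033 -0.0376]
side pry_handle 0.86 [0.5025 0.1158 0.1912] tool [-0.0008  0.0011 -0.0368]
side pry_tip 0.81 [ 0.4946 -0.0054  0.2127] tool [-0.1241 -0.0014 -0.0411]
tip pocket mm 106.39087648210365 65.89697508416472
side cover 0.77 1122 angle 102.14170952392018
0.71 edge 0.11066107293700825 0.07820046706545111 angle 101.73585978511878
scene cover 0.65 643 angle 102.55154526082363
0.59 edge 0.11423211753642594 0.07877169815143314 angle 104.06240681846697
```

View pics/s6.png

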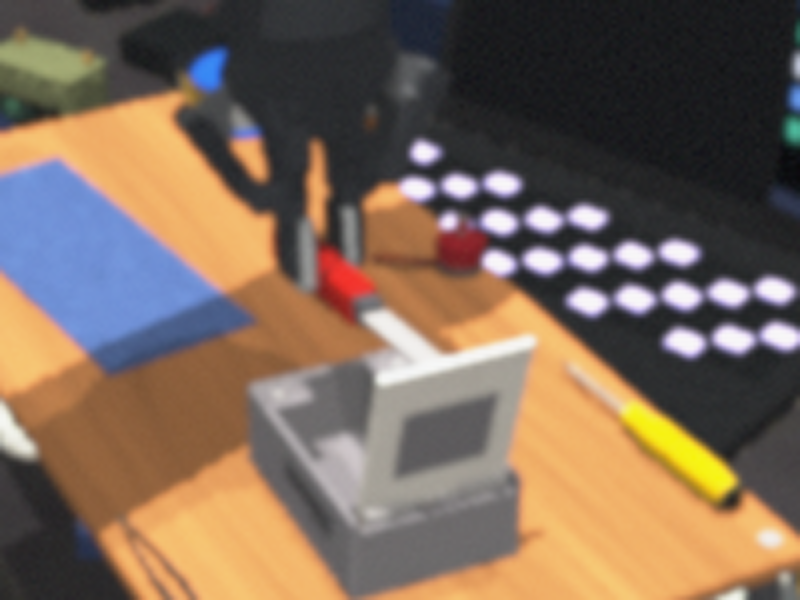

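The cover leans back at about 102° (white edge at roughly (455,355)), and the fingers are well clear of it. Now I'll withdraw and take the tool back to the mat.

Run:
```python
from plan import *
a,b=pose(106,66,-8);
plan([(a-E*.10+Z*.005,b,6),([.46,.33,.17],down(98),8),([.4531,.3734,.115],down(101.6),4),([.4531,.3734,.079],down(101.6),5)],0)
```

```text
[[[0,0,0.0],[0.0165,0,-0.0032],0],[[0,0,0.0],[0.0164,0,-0.0032],0],[[0,0,0.0],[0.0165,0,-0.0032],0],[[0,0,0.0],[0.0164,0,-0.0032],0],[[0,0,0.0],[0.0165,0,-0.0032],0],[[0,0,0.0],[0.0164,0,-0.0032],0],[[-0.1,1.0,-1.3],[0.0142,-0.0064,-0.0033],0],[[-0.1,1.0,-1.3],[0.0143,-0.006,-0.0031],0],[[-0.1,1.0,-1.3],[0.0146,-0.0057,-0.0028],0],[[-0.1,1.0,-1.4],[0.0147,-0.0054,-0.0025],0],[[-0.1,1.0,-1.3],[0.0149,-0.005,-0.0023],0],[[-0.1,1.0,-1.3],[0.015,-0.0046,-0.0021],0]] 

[[[-0.1,1.0,-1.3],[0.0152,-0.0044,-0.0018],0],[[-0.1,1.0,-1.4],[0.0153,-0.0039,-0.0015],0],[[0,0,-0.9],[0.011,-0.0002,0.0137],0],[[0,0,-0.9],[0.011,0,0.0138],0],[[0,0,-0.9],[0.011,0.0001,0.0137],0],[[0,0,-0.9],[0.011,0.0003,0.0138],0],[[0,0,0.0],[0,0,0.0072],0],[[0,0,0.0],[0,0,0.0072],0],[[0,0,0.0],[0,0,0.0072],0],[[0,0,0.0],[0,0,0.0072],0],[[0,0,0.0],[0,0,0.0072],0]] 

end [0.45309316 0.37341392 0.07896253] [180.    0.  101.6]
```

Call:
servo_tool(
  moves=[
    [[0,0,0],[0.0165,0,-0.0032],0],
    [[0,0,0],[0.0164,0,-0.0032],0],
    [[0,0,0],[0.0165,0,-0.0032],0],
    [[0,0,0],[0.0164,0,-0.0032],0],
    [[0,0,0],[0.0165,0,-0.0032],0],
    [[0,0,0],[0.0164,0,-0.0032],0],
    [[-0.1,1.0,-1.3],[0.0142,-0.0064,-0.0033],0],
    [[-0.1,1.0,-1.3],[0.0143,-0.006,-0.0031],0],
    [[-0.1,1.0,-1.3],[0.0146,-0.0057,-0.0028],0],
    [[-0.1,1.0,-1.4],[0.0147,-0.0054,-0.0025],0],
    [[-0.1,1.0,-1.3],[0.0149,-0.005,-0.0023],0],
    [[-0.1,1.0,-1.3],[0.015,-0.0046,-0.0021],0],
  ],
)

```text
time: 18.45
ee_pos: [0.4709, 0.3015, 0.1677]
tcp_rot: [-179.9, 1.9, 95.5]
wrist_force: [0.0, 0.2, -1.7]
opening: 0.0134
grasp_force: 92.0
```

Call:
servo_tool(
  moves=[
    [[-0.1,1.0,-1.3],[0.0152,-0.0044,-0.0018],0],
    [[-0.1,1.0,-1.4],[0.0153,-0.0039,-0.0015],0],
    [[0,0,-0.9],[0.011,-0.0002,0.0137],0],
    [[0,0,-0.9],[0.011,0,0.0138],0],
    [[0,0,-0.9],[0.011,0.0001,0.0137],0],
    [[0,0,-0.9],[0.011,0.0003,0.0138],0],
    [[0,0,0],[0,0,0.0072],0],
    [[0,0,0],[0,0,0.0072],0],
    [[0,0,0],[0,0,0.0072],0],
    [[0,0,0],[0,0,0.0072],0],
    [[0,0,0],[0,0,0.0072],0],
    [[0,0,0],[0,0,0],0],
  ],
)

```text
time: 19.65
ee_pos: [0.4528, 0.3729, 0.0779]
tcp_rot: [-180.0, 0.1, 101.6]
wrist_force: [0.4, -1.0, -0.1]
opening: 0.0133
grasp_force: 92.0
```

Run:
```python
from plan import *
tool_look();print(get_obs()["wrist_force"])
```

```text
19.65 [0.4528 0.3729 0.0779] [-179.9753    0.0609  101.6254] 0.013333312887122955 91.99094295501709
scene pry_handle 0.62 [0.4521 0.3761 0.1159] tool [ 0.0032 -0.0001 -0.038 ]
scene pry_tip 0.7 [0.4806 0.2466 0.1161] tool [-0.1293  0.0017 -0.038 ]
side pry_handle 0.82 [0.4521 0.3721 0.1203] tool [-0.0006 -0.0009 -0.0424]
side pry_tip 0.52 [0.4577 0.3234 0.1006] tool [-0.0494 -0.0052 -0.0227]
[ 0.4334 -0.2276 -0.5619]
```

Lowering the last 5 mm to light contact, then releasing.

Call:
servo_tool(
  moves=[
    [[0,0,0],[0,0,0.002],0],
    [[0,0,0],[0,0,0.002],0],
    [[0,0,0],[0,0,0.001],0],
    [[0,0,0],[0,0,0],0],
  ],
)

```text
time: 20.35
ee_pos: [0.453, 0.3733, 0.0737]
tcp_rot: [180.0, 0.0, 101.7]
wrist_force: [0.0, -0.4, -0.2]
opening: 0.0134
grasp_force: 92.0
```

Call:
servo_tool(
  moves=[
    [[0,0,0],[0,0,0],20],
    [[0,0,0],[0,0,0],30],
    [[0,0,0],[0,0,0],45],
    [[0,0,0],[0,0,0],50],
    [[0,0,0],[0,0,0],50],
    [[0,0,0],[0,0,-0.008],50],
    [[0,0,0],[0,0,-0.015],50],
    [[0,0,0],[0,0,-0.025],50],
    [[0,0,0],[0,0,-0.03],50],
    [[0,0,0],[0,0,-0.03],50],
    [[0,0,0],[0,0,-0.03],50],
    [[0,0,0],[0,0,0],50],
  ],
)

```text
time: 21.55
ee_pos: [0.4541, 0.3743, 0.218]
tcp_rot: [179.6, -0.2, 101.7]
wrist_force: [0.8, 0.4, -0.3]
opening: 0.0427
grasp_force: 0.0
```

Run:
```python
from plan import *
tool_look();print(get_obs()["wrist_force"])
for cam in ("side","scene"):
    im,d=camera(cam)
    for x in cut_out("cover_edge",cam)[:1]:
        P=cloud(cam,x["mask"],d)-P0;a=P@E;b=P[:,2];k=(a>.03)&(a<.15)&(b>0.01)&(b<.11);f=np.polyfit(b[k],a[k],1);print(cam,k.sum(),"angle",90+np.degrees(np.arctan(f[0])))
im=cv2.imread("pics/last_side.png")[130:310,190:430];cv2.imwrite("pics/s7.png",cv2.resize(im,(800,600),interpolation=cv2.INTER_CUBIC))
```

```text
21.55 [0.4541 0.3743 0.218 ] [179.571   -0.1811 101.6502] 0.04268643773861611 0.0
scene pry_handle 0.75 [0.451  0.3776 0.1093] tool [ 0.0035 -0.0031  0.1087]
scene pry_tip 0.73 [0.4819 0.2486 0.1092] tool [-0.1291  0.0011  0.1084]
side pry_handle 0.61 [0.4524 0.3728 0.1154] tool [-0.0014 -0.0027  0.1026]
side pry_tip 0.64 [0.4757 0.2506 0.1128] tool [-0.1259 -0.0046  0.1047]
[-0.293   0.1649  0.5665]
side 1112 angle 102.34254015554005
scene 920 angle 102.7927668098036
```

View pics/s7.png

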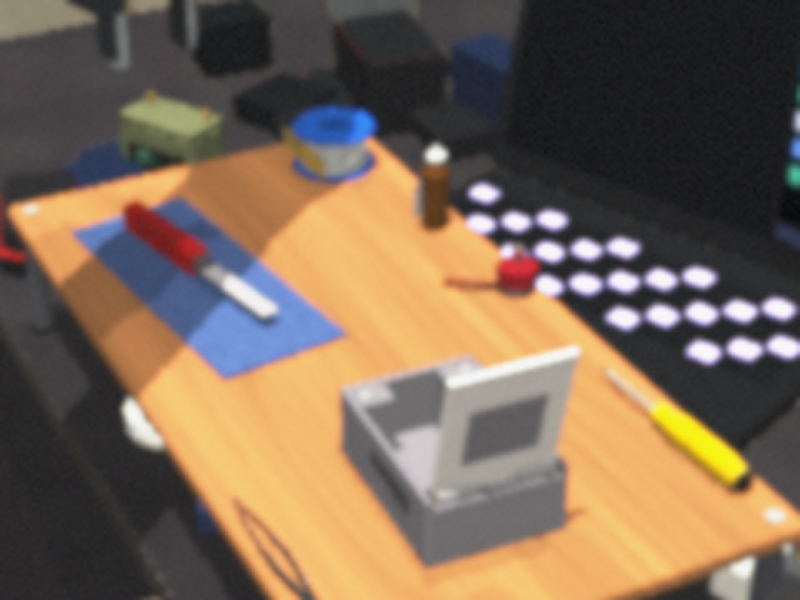

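The tool lies flat on the mat at about (200,260), the cover stands open at (510,415), the bystanders are where they were, and the gripper is clear.

```bash
python3 -c "
from workcell import job_done
print(job_done())"
```

```text
the job is handed in; nothing more can be done
None
```

I levered the cover open with the blade: it stands by itself at about 102°, the pry tool is back flat on the mat, no bystander has visibly moved, and the job is handed in at about 22 s (no verdict was returned).

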